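# Close up the row of glass dye bottles

## Robot

A 6-joint arm with a two-finger parallel gripper is mounted at the origin on the work surface. World frame = base frame: x ahead of the robot, y to its left, z up, the work surface at z = 0. Lengths are in m, angles in rad, forces in N, time in s.
With the tool pointing down it reaches from about 0.375 to 0.975 m from the base axis. Payload 3.8 kg.
Tool frame: the origin (TCP) lies midway between the tips of the shut fingers; the grasp point (between the pads) lies 19 mm behind it; x points along the fingers, y is the direction in which the jaws open and shut, and the axes are right-handed (so a half turn about x gives the same grasp; the last joint's range is limited). The gripper opens to 88 mm and grips with 3 to 60 N. Pads are 18 mm wide; open, the fingers measure 123 mm over their backs; the gripper's body (75 mm by 187 mm) begins 45 mm behind the grasp point.
Start: joints at [1.163, 0.264, 1.604, -0, 1.274, -0.037], TCP at [0.245, 0.629, 0.239] pointing down, gripper open.
Joint ranges: [-2.63, 2.63], [-0.94, 2.18], [0.31, 2.57], [-1.31, 4.45], [0, 2.66], [-2.55, 2.55]. Speed limits (rad/s): [2.57, 2.57, 3.14, 3.14, 3.14, 3.14].

## Interface

Orientations are given as a rotation vector (axis times angle).
In Python, from cell import manip, inverse_kinematics, cams, order gives the robot as it stands. Calls block until the motion is done:
- manip.move_pose(position, orientation): joint-space move of the TCP to a pose.
- manip.move_linear(position, rate=0.15, rot=None): straight line of the TCP; rot=None keeps the orientation; rate is the mean speed in m/s.
- manip.set_joints(angles): joint-space move.
- manip.set_gripper(opening, force=None): finger opening in m; force is the grip in N (None keeps the last); returns when the fingers have stopped.
- manip.dwell(seconds).
- inverse_kinematics(position, orientation): joint angles nearest the present ones, or None.
- manip.state(): the state.
- cams.capture(name): name is "side" or "top"; returns a dict with "image" (400x640x3 uint8, blue, green, red), "z_map" (400x640 float32, m along the optical axis (not along the pixel's ray), 0 where there is no reading), "intrinsics" (3x3 intrinsics, pixels), "k1" (the pictures are not rectified: a ray, as slopes to the right and down, at radius r is drawn at 1 + k1 r^2 times it, then the intrinsics apply), "position" and "orientation" of the camera in the world. Camera axes: x right, y down, z forward; pixel columns grow to the right and rows downward; lengths in m; the calibration is good to about 2 mm. A picture is of the moment at which its call begins.
A pose or a line that the arm cannot do raises manip.IKError and nothing moves.
- order.close_job(): hands the job in, once; it reports no verdict.
The state is a dict: "clock": time; "joint_pos": joint angles; "joint_velocities": joint speeds; "tau": joint torques, N m; "tool_pos": TCP position; "tcp_rot": TCP orientation; "contact_force": force on the tool from outside, world axes, zero at the start; "moment": the same for the moment, N m; "gripper_width": finger opening in m.
Only numpy, scipy, OpenCV 4.12 (cv2) and the standard library are available. Lean on these libraries where they do the work, as an engineer would, in place of code of your own. Each camera call takes 0.05 s, during which the arm holds its last target. There are 200 camera calls.

## Task

Shelve the two square glass bottles from the bench in the wooden rack, beside the square bottle already there, which stays the one nearest the bookend. Then press the whole row lightly against the bookend (a few newtons, enough to feel it come up against it) so that the three stand upright and square, side by side, touching one another and the bookend, and let go. The glass is thin and cracks above 15 N, so grip it with less than that, set it down and push gently, tip no bottle, and leave everything else on the bench where it is.

Things in the scene. Friction and masses are not known exactly. Their poses are not given: they have to be found in the camera images.
- bottle_a: squat square amber glass bottle, 60 x 60 mm body (edges rounded 3 mm) 58 mm tall, then neck and round black cap 40 mm in diameter, 80 mm tall in all, about 0.2 kg (contents vary); origin at the centre of its underside, z up, x and y square to its side faces. Thin glass: cracks above 15 N. At the start it stands on the bench to the robot's right.
- bottle_b: squat square amber glass bottle, 60 x 60 mm body (edges rounded 3 mm) 58 mm tall, then neck and round black cap 40 mm in diameter, 80 mm tall in all, about 0.2 kg (contents vary); origin at the centre of its underside, z up, x and y square to its side faces. Thin glass: cracks above 15 N. At the start it stands on the bench to the robot's right.
- bottle_c: squat square amber glass bottle, 60 x 60 mm body (edges rounded 3 mm) 58 mm tall, then neck and round black cap 40 mm in diameter, 80 mm tall in all, about 0.2 kg (contents vary); origin at the centre of its underside, z up, x and y square to its side faces. Thin glass: cracks above 15 N. At the start it stands in the rack, some way short of the bookend.
- rack: fixed pale wooden rack lying on the bench: a board 88 mm (x) by 360 mm (y), 15 mm thick, with a lip along each long side, 6 mm wide and rising 8 mm above the board; 76 mm free between the lips, open at both ends. Origin at the centre of its underside on the bench; y runs along the rack towards the bookend's end (robot's left), x across it away from the robot.
- rack_board (a point): centre of the rack board's upper face, 15 mm above the bench, where the bottles stand; axes as the rack's.
- bookend: fixed dark wooden bookend standing across the rack near its left end, 70 mm wide, 22 mm thick, 75 mm high; it is in a different place along the rack each time. Origin at the middle of the foot of the face that looks to the bottles, on the board; the face looks to -y, the block lies on +y, axes parallel to the rack's.
- round_jar: bystander: round amber glass jar with black cap, 58 mm in diameter, 87 mm tall, on the bench near the two bottles; origin at the centre of its underside.
- glue_tin: bystander: round glue tin, 80 mm in diameter, 90 mm tall; origin at the centre of its underside.
- mug: bystander: white mug, 80 mm in diameter, 100 mm tall, handle at its +y; origin at the centre of its underside.
- mallet: bystander: hammer lying flat, 240 mm long along its x, head at +x, under 60 mm high.
- awl: bystander: awl with a wooden handle, lying flat in front of the rack, 170 mm long along its x, under 40 mm high.
Things that resemble listed ones, but are neither listed nor needed, are in the scene too. Leave any green or purple look-alike of the bottle_b alone. Leave any turquoise look-alike of the bottle_a alone.

How it is judged:
By the outcome, as a careful person would: the job done as asked, in the order asked, and still so for the second after the job is handed in, with the robot touching nothing.
It also fails if it takes over 72 s, if anything falls off the work surface, if the arm or the gripper's body presses on something with over 40 N, if the wrist force passes 120 N, or if a joint passes its speed limit or range.

## Working session

There is one attempt and no reset: what is moved stays moved. The work goes in short steps, each a Python script; the robot and the scene stay as the last script left them, time stands still between calls to the robot, and variables do not carry over. Pictures are saved under pics/ and viewed, about 8 in all and at most 12, crops included, and the job is handed in when it is done.

```bash
ls; mkdir -p pics; cat > h.py <<'E'
import numpy as np, cv2
from scipy.spatial.transform import Rotation as R
from cell import manip, inverse_kinematics, cams, order
def rays(c,uv):
    uv=np.asarray(uv,float).reshape(-1,1,2)
    # r_d = r(1+k1 r^2): OpenCV model
    p=cv2.undistortPointsIter(uv,c["intrinsics"],np.array([c["k1"],0,0,0.]),None,None,(3,50,1e-10)).reshape(-1,2)
    return np.c_[p,np.ones(len(p))]
def rot(c):
    o=np.asarray(c["orientation"],float)
    return o if o.shape==(3,3) else R.from_rotvec(o).as_matrix()
def onplane(c,uv,z):
    d=rays(c,uv)@rot(c).T; p=np.asarray(c["position"])
    return p+d*((z-p[2])/d[:,2])[:,None]
def cloud(c):
    h,w=c["z_map"].shape; v,u=np.mgrid[:h,:w]
    d=rays(c,np.c_[u.ravel(),v.ravel()])*c["z_map"].reshape(-1,1)
    P=d@rot(c).T+np.asarray(c["position"]); P[c["z_map"].ravel()==0]=np.nan
    return P.reshape(h,w,3)
E
python3 - <<'E'
from h import *
for n in("top","side"):
    c=cams.capture(n); cv2.imwrite(f"pics/{n}0.png",c["image"]); print(n,c["position"],c["orientation"],c["intrinsics"],c["k1"])
    np.save(f"{n}0.npy",c,allow_pickle=True)
print(manip.state())
E
```

```text
pics
top [ 0.40276455 -0.03714493  1.09774014] [-2.13338481  2.17483039 -0.14418682] [[367.29456594   0.         319.05172796]
 [  0.         367.29456594 197.13700957]
 [  0.           0.           1.        ]] -0.07630772800580526
side [-0.05775458 -0.67285434  0.68633715] [-2.08688084  0.82347631 -0.40608959] [[374.93914952   0.         312.33999684]
 [  0.         374.93914952 199.63976029]
 [  0.           0.           1.        ]] 0.0031342651947398217
{'clock': 0.1, 'joint_pos': array([ 1.16310229e+00,  2.64654124e-01,  1.60524992e+00, -3.95407963e-07,
        1.27375024e+00, -3.68883869e-02]), 'joint_velocities': array([ 0.00146131, -0.00081242, -0.00510229,  0.00059492,  0.00076545,
        0.0002214 ]), 'tau': array([ 1.31083645e-03, -5.03615999e+01, -3.58072686e+01,  7.32954824e-02,
        2.31912750e-02, -5.13249006e-05]), 'tool_pos': array([0.24432727, 0.62851353, 0.23752177]), 'tcp_rot': array([ 0.28935915,  1.55160155, -0.29253309]), 'contact_force': array([ 0.25782838,  0.72610577, -0.38638241]), 'moment': array([ 0.06053183, -0.00037066,  0.0061946 ]), 'gripper_width': 0.08785625125882825}
```

View pics/top0.png

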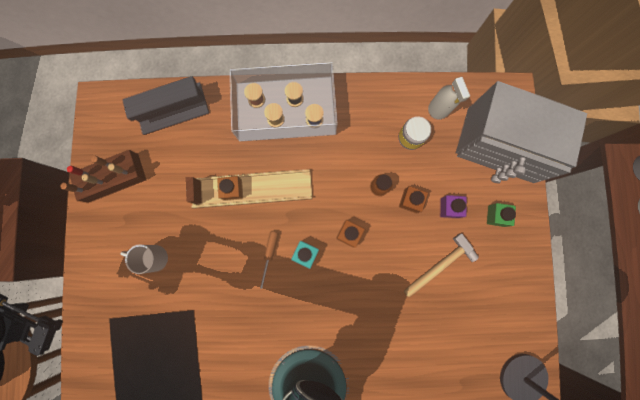

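View pics/side0.png

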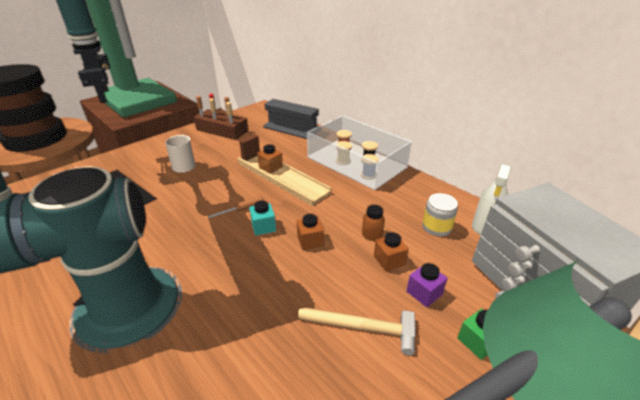

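Candidates (top view): amber square bottles at (351,232) and (415,198), with a third in the rack at (228,187), next to the dark bookend at (194,190). Look-alikes are the round amber jar (384,184), turquoise (305,254), purple (456,206) and green (503,214). I choose (351,232) and (415,198), and will check them in a crop while measuring.

```bash
python3 - <<'E'
from h import *
c=np.load("top0.npy",allow_pickle=True).item(); s=np.load("side0.npy",allow_pickle=True).item()
P=cloud(c); S=cloud(s)
print("table z", np.nanmedian(P[280:300,200:260,2]))
hsv=cv2.cvtColor(c["image"],cv2.COLOR_BGR2HSV)
for n,(u,v),zo in(("L",(351,232),0),("R",(415,198),0),("C",(228,187),.015),("jar",(384,184),0)):
    for nm,Q in(("top",P),("side",S)):
        p0=onplane(c,[(u,v)],.07+zo)[0]
        near=np.hypot(Q[...,0]-p0[0],Q[...,1]-p0[1])<.055
        cap=near&(Q[...,2]>.072+zo)&(Q[...,2]<.1+zo); body=near&(Q[...,2]>.048+zo)&(Q[...,2]<.068+zo)
        bb=Q[cap|body][:,:2]
        print(n,nm,"cap",cap.sum(),Q[cap].mean(0).round(4),"body",body.sum(),np.median(Q[body][:,2]).round(4),
          cv2.minAreaRect((Q[body][:,:2]*1000).astype(np.float32)))
# rack: pale pixels at board height
m=(hsv[...,0]>15)&(hsv[...,0]<32)&(hsv[...,2]>130); m[:, :180]=0; m[:,325:]=0; m[:160]=0; m[215:]=0
q=P[m]; print("rack",m.sum(),np.median(q[:,2]),cv2.minAreaRect((q[:,:2]*1000).astype(np.float32)))
# bookend: z 80..95mm
b=(P[...,2]>.08)&(P[...,2]<.1); b[:,:180]=0; b[:,210:]=0; b[:170]=0;b[215:]=0
print("bookend",b.sum(),P[b].mean(0),cv2.minAreaRect((P[b][:,:2]*1000).astype(np.float32)))
k=cv2.resize(c["image"][155:275,180:440],None,fx=3,fy=3,interpolation=cv2.INTER_CUBIC); cv2.imwrite("pics/crop1.png",k)
E
```

```text
table z 0.0006850657300583318
L top cap 150 [ 0.4351 -0.1274  0.0802] body 284 0.0585 ((434.9726867675781, -127.13099670410156), (56.84156036376953, 60.522438049316406), 61.48862838745117)
L side cap 154 [ 0.4331 -0.1308  0.0791] body 289 0.0574 ((434.8270263671875, -128.9763946533203), (63.00028991699219, 59.811256408691406), 61.489959716796875)
R top cap 167 [ 0.5303 -0.3151  0.0801] body 283 0.058 ((530.9555053710938, -315.57122802734375), (60.91205978393555, 61.20859146118164), 68.79240417480469)
R side cap 186 [ 0.5284 -0.3185  0.079 ] body 349 0.0575 ((530.5527954101562, -316.8788146972656), (60.64308547973633, 60.00876235961914), 69.77105712890625)
C top cap 168 [0.5727 0.2175 0.0949] body 290 0.073 ((572.7822875976562, 218.52003479003906), (60.22141647338867, 61.7753791809082), 3.7039527893066406)
C side cap 78 [0.5706 0.2146 0.0934] body 167 0.0719 ((572.7682495117188, 216.09033203125), (61.07664108276367, 60.276710510253906), 3.4124319553375244)
jar top cap 205 [ 0.575  -0.2209  0.0869] body 114 0.0594 ((572.9807739257812, -217.69772338867188), (55.95174026489258, 47.41090774536133), 37.91448974609375)
jar side cap 210 [ 0.5717 -0.227   0.0844] body 185 0.0582 ((567.3572387695312, -230.16775512695312), (37.23339080810547, 55.807044982910156), 37.94804000854492)
rack 2445 nan ((580.5183715820312, 167.17987060546875), (78.73352813720703, 364.9425354003906), 6.4949798583984375)
bookend 227 [0.56564499 0.32065382 0.08960024] ((565.839599609375, 321.27685546875), (69.96453094482422, 23.582508087158203), 2.4547479152679443)
```

View pics/crop1.png

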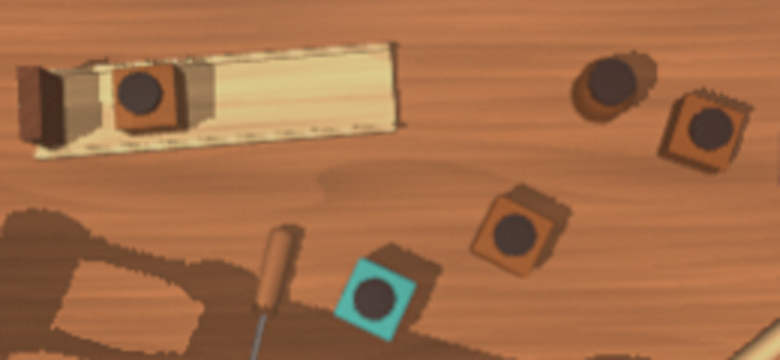

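The crop shows both chosen bottles are amber and square-bodied, at crop (515,235) and (710,130). The jar at (610,82) is round. Next I fit the rack edges and plan the grasps.

```bash
cat >> h.py <<'E'
def ori(a,flip=False):
    a=a+(np.pi if flip else 0); x=np.array([0,0,-1.]); y=np.array([np.cos(a),np.sin(a),0])
    return R.from_matrix(np.c_[x,y,np.cross(x,y)]).as_rotvec()
def F(): return np.asarray(manip.state()["contact_force"])
E
python3 - <<'E'
from h import *
c=np.load("top0.npy",allow_pickle=True).item()
hsv=cv2.cvtColor(c["image"],cv2.COLOR_BGR2HSV)
m=((hsv[...,0]>17)&(hsv[...,0]<32)&(hsv[...,2]>150)).astype(np.uint8); 
A,B,E=[],[],[]
for u in range(250,306):
    r=np.where(m[160:215,u])[0]+160
    A.append((u,r.min()-.5)); B.append((u,r.max()+.5))
for v in range(178,194): E.append((np.where(m[v,240:330])[0].max()+240.5,v))
for n,L in(("far",A),("near",B)):
    p=onplane(c,L,.023); k=np.polyfit(p[:,1],p[:,0],1); res=p[:,0]-np.polyval(k,p[:,1]); g=abs(res)<.004; k=np.polyfit(p[g,1],p[g,0],1)
    print(n,"yaw",np.degrees(np.arctan(-k[0])),"x at y=.0/.15/.32",np.polyval(k,[0,.15,.32]),g.sum())
p=onplane(c,E,.023); print("end",p.mean(0))
for n,pos,a in(("L",[.4349,-.128,.2],-28.5),("R",[.5307,-.3162,.2],-20.8),("rk",[.578,.15,.2],3.8),("rk2",[.578,.08,.2],3.8)):
    for f in(0,1): print(n,f,inverse_kinematics(pos,ori(np.radians(a),f)))
E
```

```text
far yaw 1.6902136106147883 x at y=.0/.15/.32 [0.62506638 0.62064012 0.6156237 ] 56
near yaw 6.640952037784867 x at y=.0/.15/.32 [0.54919454 0.53173029 0.51193748] 43
end [ 0.58047836 -0.0113579   0.023     ]
L 0 [-0.34119083 -0.13629172  2.10133625  0.          1.17654812  0.156228  ]
L 1 None
R 0 [-0.57765594  0.18351542  1.77416922  0.          1.18390801 -0.21462746]
R 1 None
rk 0 [ 2.12203850e-01  1.45295989e-01  1.81851005e+00 -4.44089210e-16
  1.17778662e+00  1.45881338e-01]
rk 1 None
rk2 0 [ 9.48487564e-02  1.19826270e-01  1.84728074e+00 -4.44089210e-16
  1.17448564e+00  2.85262448e-02]
rk2 1 None
```

```bash
python3 - <<'E'
from h import *
for nm in("top","side"):
    c=np.load(nm+"0.npy",allow_pickle=True).item(); P=cloud(c)
    z=P[...,2]; m=(z>.010)&(z<.032)&(abs(P[...,0]-.575)<.075)&(P[...,1]>-.03)&(P[...,1]<.36)
    m=cv2.morphologyEx(m.astype(np.uint8),cv2.MORPH_OPEN,np.ones((3,3)))>0
    q=P[m]; print(nm,m.sum(),"ymin/max",np.percentile(q[:,1],[.5,99.5]))
    bins=np.arange(0,.17,.012); lo=[];hi=[]
    for b in bins:
        x=q[(q[:,1]>b)&(q[:,1]<b+.012),0]
        lo.append(np.percentile(x,1)); hi.append(np.percentile(x,99))
    for n,e in(("near",lo),("far",hi)):
        k=np.polyfit(bins+.006,e,1); r=np.array(e)-np.polyval(k,bins+.006)
        print(n,"yaw",np.degrees(np.arctan(-k[0])).round(2),"x@0,.15,.32",np.polyval(k,[0,.15,.32]).round(4),"res",r.std().round(4))
    b=(z>.083)&(z<.098)&(abs(P[...,0]-.566)<.05)&(abs(P[...,1]-.32)<.03)
    print("bookend",cv2.minAreaRect((P[b][:,:2]*1000).astype(np.float32)))
E
```

```text
top 2760 ymin/max [-0.01683546  0.32441296]
near yaw 3.25 x@0,.15,.32 [0.5412 0.5327 0.523 ] res 0.0004
far yaw 3.24 x@0,.15,.32 [0.6277 0.6192 0.6096] res 0.0007
bookend ((566.0949096679688, 321.418701171875), (69.44239807128906, 23.32094955444336), 2.4547479152679443)
side 1546 ymin/max [-0.01810193  0.33030644]
near yaw 3.09 x@0,.15,.32 [0.5405 0.5324 0.5233] res 0.0003
far yaw 3.15 x@0,.15,.32 [0.6277 0.6194 0.6101] res 0.0014
bookend ((564.9487915039062, 320.112060546875), (70.04519653320312, 26.259521484375), 6.4176177978515625)
```

```bash
cat >> h.py <<'E'
PSI=np.radians(3.2); U=np.array([-np.sin(PSI),np.cos(PSI)]); O=np.array([.5664,.3208])
def rk(s,z): return np.r_[O+U*s,z]
def pick(xy,deg):
    o=ori(np.radians(deg))
    manip.set_gripper(.088,9)
    manip.move_pose([*xy,.14],o); manip.move_linear([*xy,.028],rate=.12)
    f0=F(); manip.set_gripper(0.0,9); st=manip.state()
    print("gripped",st["gripper_width"],st["tool_pos"],F()-f0)
    manip.move_linear([*xy,.16],rate=.12); print("lifted",manip.state()["gripper_width"],F()-f0,manip.state()["clock"])
def down(s,zs=.050,zmin=.040):
    manip.move_pose(rk(s,.15),ori(PSI)); manip.move_linear(rk(s,zs),rate=.12); manip.dwell(.2)
    f0=F(); z=zs
    while z>zmin:
        z-=.001; manip.move_linear(rk(s,z),rate=.02)
        d=(F()-f0)[2]
        if d>1.2: break
    print("set down z",z,"dF",F()-f0,manip.state()["tool_pos"],manip.state()["clock"]); return z
E
python3 - <<'E'
from h import *
pick((.4349,-.128),-28.5)
down(-.172)
c=cams.capture("top"); cv2.imwrite("pics/b1.png",cv2.resize(c["image"][120:260,150:450],None,fx=2.5,fy=2.5))
E
```

```text
gripped 0.060259612394871126 [ 0.43522969 -0.12812486  0.02837134] [-0.86307343  0.82537165  2.37187061]
lifted 0.060268848665961466 [ 0.02089387  0.69583844 -2.96357875] 5.9583
set down z 0.043 dF [ 0.53645799 -0.72813851  4.23759452] [0.5761894  0.14909914 0.04332826] 10.075
```

View pics/b1.png

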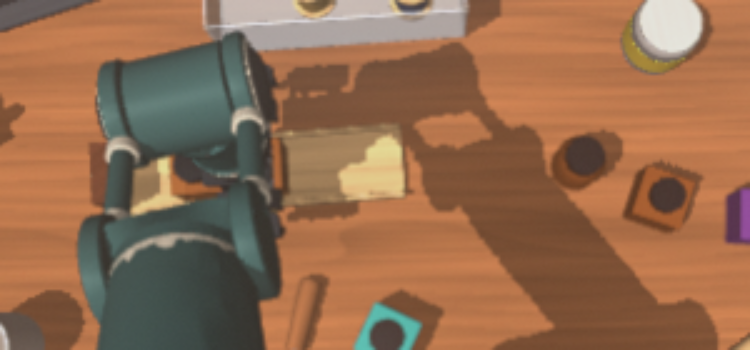

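The bottle went down at the expected height, and the arm hides it in this view. I release it and fetch the second one, taking a picture once the arm is clear.

```bash
python3 - <<'E'
from h import *
manip.set_gripper(.088); manip.move_linear(rk(-.172,.15),rate=.15)
pick((.5307,-.3162),-20.8)
c=cams.capture("top"); P=cloud(c); np.save("top1.npy",c,allow_pickle=True)
for y0 in(.217,.149):
    n=(abs(P[...,0]-.574)<.045)&(abs(P[...,1]-y0)<.036)
    b=n&(P[...,2]>.065)&(P[...,2]<.083); print(y0,b.sum(),cv2.minAreaRect((P[b][:,:2]*1000).astype(np.float32)),P[n&(P[...,2]>.088)&(P[...,2]<.11)].mean(0))
cv2.imwrite("pics/b2.png",cv2.resize(c["image"][120:260,150:450],None,fx=2.5,fy=2.5))
E
```

```text
gripped 0.0596811723077044 [ 0.53107525 -0.31642929  0.02848005] [-0.50639555  0.70305673  1.85872852]
lifted 0.059983187511605515 [-0.14356836  0.46065956 -3.67259973] 16.3667
0.217 289 ((573.1725463867188, 214.63555908203125), (61.027252197265625, 69.75382232666016), 3.706327438354492) [0.57268409 0.2176994  0.09503   ]
0.149 283 ((574.88916015625, 149.33079528808594), (60.73825454711914, 61.02492141723633), 3.4588963985443115) [0.5743681  0.1486392  0.09556542]
```

View pics/b2.png

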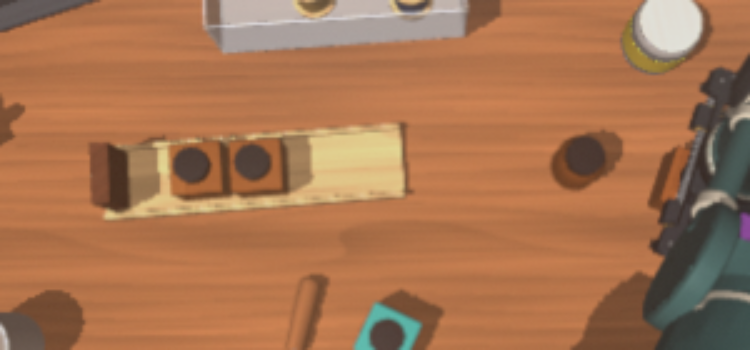

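Both bottles stand in the rack at crop (190,165) and (253,162), square and about 8 mm apart, and the jar is undisturbed. Now I place the second one and slide the row while still holding it.

```bash
python3 - <<'E'
from h import *
z=down(-.240)+.0005
u=np.r_[U,0]
manip.move_linear(rk(-.240,z),rate=.02); manip.dwell(.2); f0=F(); s=-.240
sl=[]
def f(): return float(-(F()-f0)@u)
while s<-.1721:
    s+=.004; manip.move_linear(rk(s,z),rate=.04); v=f(); sl.append(round(v,2))
    if v>7: print("high, stop"); break
print("slide",sl,s,manip.state()["clock"])
base=np.median(sl[-6:])
if v<=7:
  out=[]
  while s<-.150:
    s+=.0006; manip.move_linear(rk(s,z),rate=.015); v=f(); out.append(round(v,2))
    if v>base+3 or v>8: break
  print("press",out,"base",base,"s",s)
st=manip.state(); print(st["tool_pos"],F()-f0,st["gripper_width"],st["clock"])
E
```

```text
set down z 0.043 dF [-0.96325333  0.26054148  3.98709522] [0.57996544 0.08119472 0.04343157] 20.8333
slide [-1.64, -0.58, -1.35, -1.34, -0.8, -1.36, -0.47, -0.98, -1.66, -1.03, -0.69, -0.49, -0.2, -1.12, -0.77, -1.05, -1.5] -0.17199999999999993 25.5333
press [-0.62, 1.62, 1.38, 1.72, 0.75, -0.1, 0.17, 0.85, 1.06, 1.03, 0.52, 0.92, 0.84, 0.74, 1.25, 1.64, 0.24, 0.8, 0.52, -0.02, 1.26, 4.79] base -0.91 s -0.15880000000000016
[0.57535116 0.1616963  0.04350721] [ 1.1129581  -4.73185711  0.52117086] 0.06016887047262711 31.0333
```

The push force jumped from about 1 N to 4.8 N near the expected bookend contact. Now I release and check.

```bash
python3 - <<'E'
from h import *
manip.set_gripper(.088); print(manip.state()["gripper_width"],F()); st=manip.state()["tool_pos"]
manip.move_linear([st[0],st[1],.16],rate=.15)
manip.move_pose([.45,-.15,.25],ori(0)); 
K=[]
for n in("top","side"):
    c=cams.capture(n); P=cloud(c)
    K.append(cv2.resize(c["image"][150:230,170:330] if n=="top" else c["image"][110:220,200:420],(640,320 if n=="side" else 300),interpolation=cv2.INTER_CUBIC)[:290])
    for s in(-.041,-.101,-.161):
        d=P[...,:2]-O; a=d@U; t=d@np.array([U[1],-U[0]])
        nr=(abs(t)<.04)&(abs(a-s)<.029); b=nr&(P[...,2]>.065)&(P[...,2]<.083); k=nr&(P[...,2]>.088)&(P[...,2]<.11)
        print(n,s,b.sum(),np.median(P[b][:,2]).round(4) if b.any() else None,"cap s,t",a[k].mean().round(4),t[k].mean().round(4),"zstd",P[b][:,2].std().round(4))
cv2.imwrite("pics/b3.png",np.vstack(K)); print(manip.state()["clock"])
E
```

```text
0.08832870264155415 [-0.2413658  -0.42884017 -0.27375231]
top -0.041 262 0.0732 cap s,t -0.0399 0.001 zstd 0.0021
top -0.101 261 0.0734 cap s,t -0.0996 -0.0014 zstd 0.0022
top -0.161 266 0.0732 cap s,t -0.1606 -0.0017 zstd 0.0024
side -0.041 92 0.0718 cap s,t -0.0429 -0.001 zstd 0.0037
side -0.101 111 0.0726 cap s,t -0.1022 -0.0031 zstd 0.004
side -0.161 160 0.0724 cap s,t -0.1627 -0.0037 zstd 0.0036
33.95
```

View pics/b3.png

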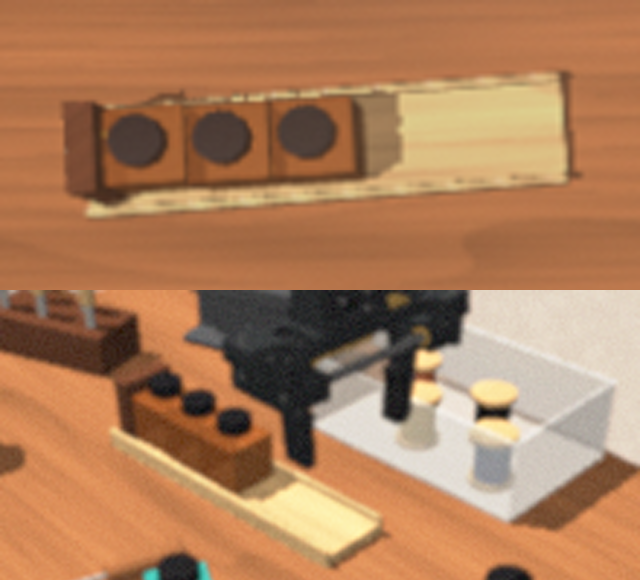

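The row looks square and touching. Cap spacing is 59.5 to 61 mm and all tops are level. To be sure it is seated, I add one light press on the end face with the nearly shut fingers, then back off.

```bash
python3 - <<'E'
from h import *
u=np.r_[U,0]; z=.040; t=np.r_[U[1],-U[0],0]*-.001
manip.set_gripper(.02); manip.move_pose(rk(-.215,.15)+t,ori(PSI)); manip.move_linear(rk(-.215,z)+t,rate=.12)
manip.dwell(.3); f0=np.mean([F() for _ in range(3)],0); s=-.206; manip.move_linear(rk(s,z)+t,rate=.04); out=[]
while s<-.192:
    s+=.0005; manip.move_linear(rk(s,z)+t,rate=.015); v=float(-(F()-f0)@u); out.append(round(v,2))
    if v>3.2: break
print(out,s,F()-f0,manip.state()["clock"])
manip.move_linear(rk(-.220,z)+t,rate=.04); manip.move_linear(rk(-.220,.16)+t,rate=.15)
manip.move_pose([.45,-.15,.25],ori(0)); K=[]
for n in("top","side"):
    c=cams.capture(n); P=cloud(c)
    K.append(cv2.resize(c["image"][150:230,170:330],(640,320),interpolation=cv2.INTER_CUBIC) if n=="top" else cv2.resize(c["image"],(640,400))[80:330])
    d=P[...,:2]-O; a=d@U; tt=d@np.array([U[1],-U[0]])
    for s in(-.041,-.101,-.161):
        k=(abs(tt)<.04)&(abs(a-s)<.029)&(P[...,2]>.088)&(P[...,2]<.11); print(n,"cap s,t,z",a[k].mean().round(4),tt[k].mean().round(4),P[k][:,2].mean().round(4))
    if n=="top":
        b=(P[...,2]>.065)&(P[...,2]<.083)&(abs(tt)<.045)&(a>-.2)&(a<-.02); print(cv2.minAreaRect((P[b][:,:2]*1000).astype(np.float32)))
cv2.imwrite("pics/b4.png",np.vstack(K)); print(manip.state()["clock"])
E
```

```text
[0.69, 0.23, 0.56, 0.02, 1.38, 0.27, -0.91, 0.67, -0.97, 0.39, -0.14, -0.01, 1.0, 2.76, 5.35] -0.19849999999999998 [ 1.20788934 -5.28854994  1.56421275] 41.6833
top cap s,t,z -0.0402 0.0008 0.0953
top cap s,t,z -0.0998 -0.0014 0.095
top cap s,t,z -0.1606 -0.0018 0.0953
((571.7978515625, 215.2490692138672), (61.51756286621094, 171.0453643798828), 1.4655462503433228)
side cap s,t,z -0.0428 -0.001 0.0935
side cap s,t,z -0.1029 -0.0031 0.0939
side cap s,t,z -0.1631 -0.0039 0.0936
44.5583
```

View pics/b4.png

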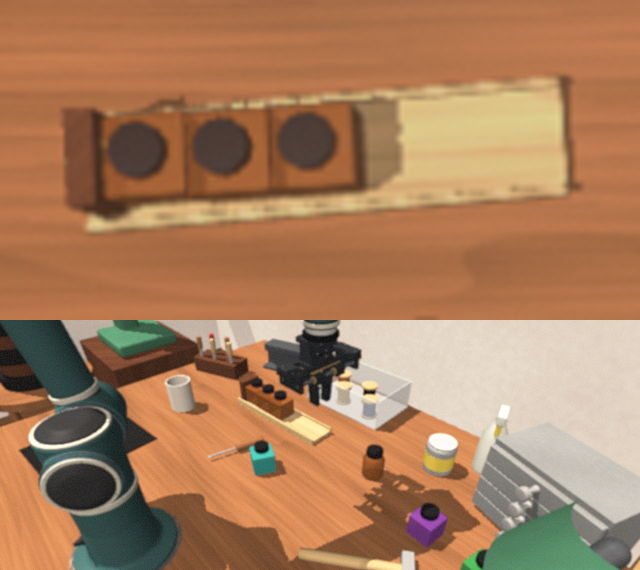

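The row is solid: the force rose at once on contact and the caps did not move. The three stand flush at the bookend, crop (137,150), (222,146) and (306,141), and the bystanders are in place. I hand it in.

```bash
python3 -c "
from cell import order
print(order.close_job())"
```

```text
the job is handed in; nothing more can be done
None
```

Both bench bottles are in the rack behind the bottle that was already there, which is still nearest the bookend. The job was handed in at about 45 s. I gripped each bottle with 9 N and slid the row until the push force jumped from about 1 N to 4.8 N at the bookend. After letting go, I pressed the end bottle once more with the nearly shut fingers, and the force rose to 5.3 N.

**Checks that passed:**
- The last pictures show the three bottles upright, with cap tops level within 0.5 mm.
- Cap spacing is about 60 mm, so they look in contact.
- The caps moved no more than 0.7 mm (camera noise) under the second press.
- The bystanders I could see were where they started.

**Checks that disagreed or were loose:**
- The two cameras differ by about 2–3 mm along the rack.
- The end bottles sit about 2–3 mm out of line with the first one across the rack.
- A rectangle fitted round the row read 1.5° against the rack's 3.2°. That fits the sideways offset, and part of the row was cut off by the measuring window, so I did not trust it.
- The force overshot its stop level by about 2 N on the second press, and setting each bottle down peaked at about 4 N. Both are well below 15 N.

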